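# Load the coaster press and close it

## Task

Glue-press one coaster: lay the thick wooden disc flat in the middle of the press's round steel plate and let go, lay the thin cork disc squarely on top of it and let go, then swing the press's lid down onto the stack. Press the closed lid down firmly, with about 15 N, for two seconds (never let the lid bear on the stack with more than 40 N), then take the hand away, leaving the lid shut on the stack. Leave the jar, the hammer and the roll of tape where they are.

Things in the scene. Friction and masses are not known exactly. Their poses are not given: they have to be found in the camera images.
- press: Glue press, fixed on the table: plywood base 240 x 160 x 20 mm; origin at the centre of its underside; x axis from the front edge towards the hinge. A round steel plate, 100 mm across, 8 mm high (top 28 mm above the table), is centred at x = -30 mm. Two steel hinge cheeks, 30 x 10 mm, stand at x = 85 mm, y = -66 and +66 mm, up to 62 mm above the table.
- plate_mid (a point): Centre of the top face of the press's round steel plate (28 mm above the table); axes as the press.
- lid_hinge (a point): Middle of the lid's hinge axis, fixed on the press: 85 mm behind its origin and 50 mm above the table. The hinge axis is the press's y axis.
- press_lid: The hinged lid; origin on the hinge axis; x from its free edge to the hinge, y along the hinge, z out of its upper face. z straight up: lid level, just resting on the full stack (22 mm) on the plate; turned 1.57 rad about y: upright; it opens to 1.85 rad. The hinge is stiff: the lid stays where it is left. Without a full stack it can sink 0.12 rad below level.
- lid_top (a point): On the lid's outer (upper) face, over the platen's middle, 115 mm from the hinge axis; x from the lid's free edge to the hinge, z out of the upper face. The lid is a plywood board 112 mm wide and 12 mm thick; its free edge is 185 mm from the hinge axis. With the lid level its lower and upper faces are 10 and 22 mm above the axis (60 and 72 mm above the table).
- platen: Round aluminium platen (80 mm across, 6 mm thick) under the lid, on a stiff rubber buffer that gives by a few mm under load. Origin at the centre of its bearing face, 115 mm from the hinge axis; axes of the lid. It comes down over the centre of the plate and bears on the stack.
- wood_disc: Pale wooden disc, 66 mm in diameter, 14 mm thick, lying flat on the 3 mm thick green cutting mat. Origin at the centre of its underside, z up. About 45 g.
- cork_disc: Cork disc, 66 mm in diameter, 8 mm thick, lying flat on the same mat. Origin at the centre of its underside, z up. About 20 g.
- jar: Bystander: closed amber glass jar, 70 mm in diameter and 100 mm high, standing; origin at the centre of its underside.
- hammer: Bystander: hammer, 260 mm long, lying on the table; origin below its middle, x along it to the head.
- tape: Bystander: roll of paper tape, 90 mm in diameter, 25 mm high, lying flat; origin at the centre of its underside.

How it is judged:
By the outcome, as a careful person would: the job done as asked, in the order asked, and still so for the second after the job is handed in, with the robot touching nothing.
It also fails if it takes over 72 s, if anything falls off the work surface, if the arm or the gripper's body presses on something with over 40 N, if the wrist force passes 120 N, or if a joint passes its speed limit or range.

## Robot

A 6-joint arm with a two-finger parallel gripper is mounted at the origin on the work surface. World frame = base frame: x ahead of the robot, y to its left, z up, the work surface at z = 0. Lengths are in m, angles in rad, forces in N, time in s.
With the tool pointing down it reaches from about 0.375 to 0.975 m from the base axis. Payload 3.8 kg.
Tool frame: the origin (TCP) lies at the centre of the arm's flange, where the gripper is bolted on; the fingertips stand 173 mm ahead of it and the grasp point (between the pads) lies 155 mm ahead of it (bot.tip_reach is the distance from the TCP to the fingertips, in m); z points along the fingers, y is the line along which they close (so a half turn about z gives the same grasp; the last joint's range is limited). The gripper opens to 85 mm and grips with 20 to 120 N. Pads are 22 mm wide; open, the fingers measure 114 mm over their backs; the gripper's body (76 mm by 85 mm) begins 54 mm behind the grasp point. The pads swing forward as they close: fully open they stand 13 mm farther back than shut.
Start: joints at [-1.212, 0.264, 1.604, -0, 1.274, -0.037], TCP at [0.26, -0.623, 0.405] pointing down, gripper open.
Joint ranges: [-2.63, 2.63], [-0.94, 2.18], [0.31, 2.57], [-1.31, 4.45], [0, 2.66], [-2.55, 2.55]. Speed limits (rad/s): [2.57, 2.57, 3.14, 3.14, 3.14, 3.14].

## Interface

Orientations are given as a rotation vector (axis times angle).
In Python, from workcell import bot gives the robot as it stands.
- The arm moves only by the tool drive_tool, never from a script. Its arguments are lists of equal length, an entry for each row: "claw": the finger opening in mm, from 0 to 85.4; "slide": the shift along the world's x, y, z each as a share of 0.5 m, from -1 to 1, a list of three; "yaw": the turn about the world's z as a share of 180 degrees, from -1 to 1. A call has 1 to 8 rows; each row is the pose to reach, as a shift and turn from the pose commanded when the call began, turning the shorter way round; what a row does not reach only later rows make up. A row lasts 1/12 s, in which the tool goes at most 41.7 mm and 7.16 degrees, less where a joint would pass 70% of its speed; a pose out of reach is approached as far as the arm can. A call with a number of a shift or a turn outside -1 to 1 is refused whole. A call with a gripper value outside its range is refused whole. The fingers move at their own pace and stop on an object; "newtons" is the grip in N (left out, the last holds). Time passes only in rows, so rows that repeat a pose let the fingers close. It gives the time, the measured TCP pose, the force, the opening and the grip force at its end, in the units of the state.
- bot.read_state(): the state, without advancing time (a new reading comes with each control period).
- bot.read_camera(name): name is "scene" or "top" or "wrist"; returns a dict with "color" (384x512x3 uint8, red, green, blue), "depth" (384x512 float32, m along the optical axis (not along the pixel's ray), 0 where there is no reading), "mtx" (3x3 intrinsics, pixels), "eye" and "rotation" of the camera in the world. Camera axes: x right, y up, looking along -z (the intrinsics and any distortion apply to the point x, -y, -z); pixel columns grow to the right and rows downward; lengths in m; the calibration is good to about 2 mm. A picture is of the moment at which its call begins.
- bot.finish_job(): hands the job in; it is judged then, once.
The state is a dict: "time": time; "q": joint angles; "joint_vel": joint speeds; "joint_torque": joint torques, N m; "tool_pos": TCP position; "tcp_rot": TCP orientation; "wrist_force": force on the tool from outside, world axes, zero at the start; "torque": the same for the moment, N m; "width": opening from 0.0 (shut) to 1.0 (fully open); "grip_force": force on a finger pad.
Only numpy, scipy, OpenCV 4.12 (cv2) and the standard library are available. Lean on these libraries where they do the work, as an engineer would, in place of code of your own. Each camera call takes 0.05 s, during which the arm holds its last target. There are 200 camera calls.

## Working session

There is one attempt and no reset: what is moved stays moved. The work goes in short steps, Python scripts to look and compute and a tool call to move; the robot and the scene stay as the last step left them, time stands still between calls to the robot, and variables do not carry over. Pictures are saved under pics/ and viewed, at most 11 in all, crops included, and the job is handed in when it is done.

Besides the shell and the picture viewer there is one more tool, called in YAML: its name, and indented under it one key for each argument. drive_tool: Moves the arm, as the interface text tells. Shift numbers are shares of 0.5 m and turn numbers shares of 180 degrees, none past 1 either way. Its arguments: {"type":"object","properties":{"claw":{"type":"array","items":{"type":"number"}},"slide":{"type":"array","items":{"type":"array","items":{"type":"number"}}},"yaw":{"type":"array","items":{"type":"number"}},"newtons":{"type":"number"}},"required":["claw","slide","yaw"]}

```bash
mkdir -p pics; ls
cat > h.py <<'E'
import numpy as np, cv2
from workcell import bot
def snap(n):
    c=bot.read_camera(n); np.savez(f'/tmp/{n}.npz',**c); return c
def load(n): return dict(np.load(f'/tmp/{n}.npz'))
def world(c,u,v,z=None):
    """z None: use depth; else intersect plane z"""
    K=c['mtx']; r=np.array([(u-K[0,2])/K[0,0],-(v-K[1,2])/K[1,1],-1.0]); d=c['rotation']@r
    if z is None:
        t=np.median(c['depth'][int(v)-1:int(v)+2,int(u)-1:int(u)+2])
    else: t=(z-c['eye'][2])/d[2]
    return c['eye']+t*d
E
python3 - <<'E'
from h import *
a=snap('top');b=snap('scene')
print(a.keys(),a['eye'],a['mtx'],b['eye'],bot.read_state())
cv2.imwrite('pics/top.png',cv2.resize(a['color'][:,:,::-1],(800,600),interpolation=cv2.INTER_CUBIC))
cv2.imwrite('pics/scene.png',cv2.resize(b['color'][:,:,::-1],(800,600),interpolation=cv2.INTER_CUBIC))
E
```

```text
pics
dict_keys(['color', 'depth', 'mtx', 'eye', 'rotation']) [0.46341844 0.05540759 1.09553178] [[382.75932345   0.         249.4356506 ]
 [  0.         382.75932345 189.0550014 ]
 [  0.           0.           1.        ]] [1.0750022  0.11270859 0.90866896] {'time': 0.1, 'q': array([-1.21190531e+00,  2.64689158e-01,  1.60523239e+00,  3.09736517e-06,
        1.27375253e+00, -3.69445060e-02]), 'joint_vel': array([ 1.42123959e-04, -1.73900255e-03, -5.18356951e-03,  1.53057610e-03,
        2.73274322e-05, -9.47150889e-04]), 'joint_torque': array([ 6.02961100e-04, -5.16705680e+01, -3.68590021e+01,  2.01087420e-05,
        6.27550078e-03, -3.46843514e-07]), 'tool_pos': array([ 0.26012665, -0.62252328,  0.40348127]), 'tcp_rot': array([-3.07824826e+00, -6.17320139e-01,  5.19100222e-04]), 'wrist_force': array([ 0.30667694, -0.3336183 , -0.48798984]), 'torque': array([ 0.0154945 ,  0.00348948, -0.00204387]), 'grip_force': 0.0, 'width': 1.0024403041174998}
```

View pics/top.png

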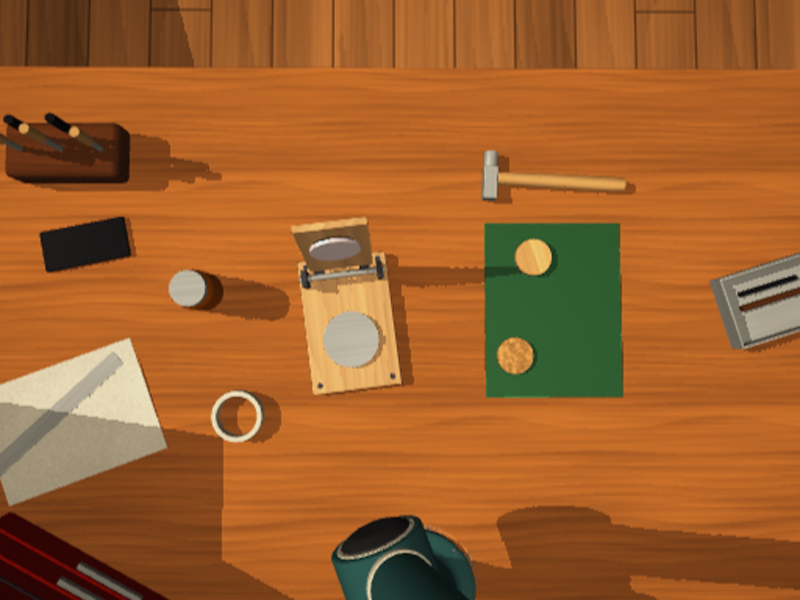

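View pics/scene.png

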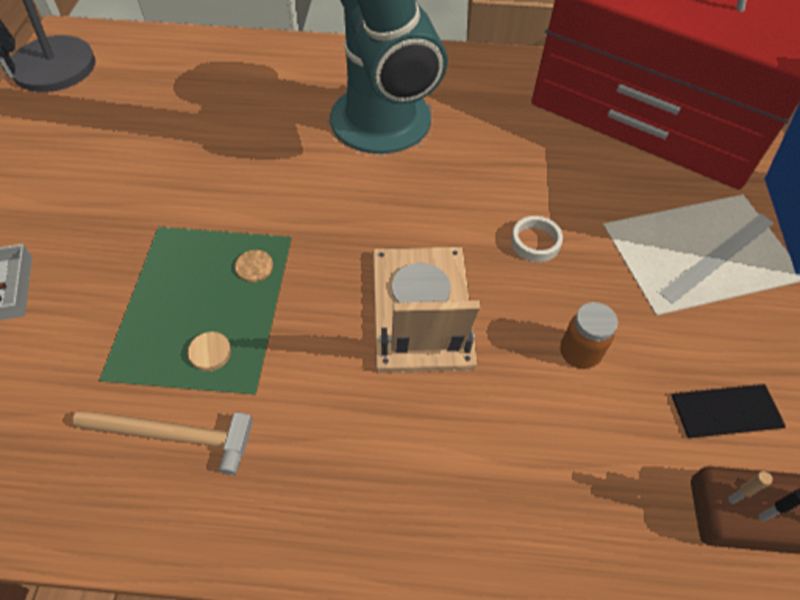

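The top view (800 px scale) shows the wood disc at about (533,257), cork at (515,356), plate at (352,340), and the hinge rod from (305,278) to (381,268). The lid is open and leaning back, and the tape is at (237,416). Next I'll refine these centres.

Run:
```python
from h import *
a=load('top'); im=a['color'].astype(int); s=512/800
hsv=cv2.cvtColor(a['color'],cv2.COLOR_RGB2HSV)
H,W=im.shape[:2]; vv,uu=np.mgrid[:H,:W]
def fit(m,cu,cv,r,z,name):
    m=m&((uu-cu)**2+(vv-cv)**2<r*r)
    cs,_=cv2.findContours(m.astype(np.uint8),cv2.RETR_EXTERNAL,cv2.CHAIN_APPROX_NONE)
    c=max(cs,key=cv2.contourArea); e=cv2.fitEllipse(cv2.convexHull(c)); (u,v)=e[0]
    print(name,np.round(e[0],1),np.round(e[1],1),world(a,u,v,z).round(4),'depth',world(a,u,v).round(4),'diam px->m',np.mean(e[1])*(a['eye'][2]-z)/a['mtx'][0,0])
green=(hsv[...,0]>40)&(hsv[...,0]<90)
fit(~green,533*s,257*s,18,.017,'wood')
fit(~green,515*s,356*s,16,.011,'cork')
fit(hsv[...,1]<70,352*s,340*s,24,.028,'plate')
for n,p,z in [('bl',(314,394),.02),('br',(401,383),.02),('h1',(305,278),.05),('h2',(381,268),.05),('lidL',(292,226),None),('lidR',(368,219),None),('boltL',(319,386),.02),('boltR',(393,376),.02)]:
    print(n,world(a,p[0]*s,p[1]*s,z).round(4))
# lid points from both cameras via depth
b=load('scene')
for n,p in [('sTL',(394,308)),('sTR',(476,307)),('smid',(430,328))]: print(n,world(b,p[0]*s,p[1]*s).round(4))
cr=lambda im,x0,y0,x1,y1:cv2.resize(im[int(y0*s):int(y1*s),int(x0*s):int(x1*s),::-1],(400,400),interpolation=cv2.INTER_CUBIC)
cv2.imwrite('pics/crop.png',np.hstack([cr(a['color'],260,200,460,400),cr(b['color'],350,220,510,380)]))
```

```text
Traceback (most recent call last):
  File "h.py", line 11, in world
    else: t=(z-c['eye'][2])/d[2]
                            ~^^^
IndexError: invalid index to scalar variable.
```

```bash
sed -i "s/d=c\['rotation'\]@r/d=cv2.Rodrigues(np.array(c['rotation'],float))[0]@r/" h.py
cat > m.py <<'E'
from h import *
print(load('top')['rotation'])
a=load('top'); im=a['color'].astype(int); s=512/800
hsv=cv2.cvtColor(a['color'],cv2.COLOR_RGB2HSV)
H,W=im.shape[:2]; vv,uu=np.mgrid[:H,:W]
def fit(m,cu,cv,r,z,name):
    m=m&((uu-cu)**2+(vv-cv)**2<r*r)
    cs,_=cv2.findContours(m.astype(np.uint8),cv2.RETR_EXTERNAL,cv2.CHAIN_APPROX_NONE)
    c=max(cs,key=cv2.contourArea); e=cv2.fitEllipse(cv2.convexHull(c)); (u,v)=e[0]
    print(name,np.round(e[0],1),np.round(e[1],1),world(a,u,v,z).round(4),'depth',world(a,u,v).round(4),'diam px->m',np.mean(e[1])*(a['eye'][2]-z)/a['mtx'][0,0])
import cv2
def fit(m,cu,cv_,r,z,name):
    m=m&((uu-cu)**2+(vv-cv_)**2<r*r)
    cs,_=cv2.findContours(m.astype(np.uint8),cv2.RETR_EXTERNAL,cv2.CHAIN_APPROX_NONE)
    c=max(cs,key=cv2.contourArea); e=cv2.fitEllipse(cv2.convexHull(c)); (u,v)=e[0]
    print(name,np.round(e[0],1),np.round(e[1],1),world(a,u,v,z).round(4),'depth',world(a,u,v).round(4),'diam',np.mean(e[1])*(a['eye'][2]-z)/a['mtx'][0,0])
green=(hsv[...,0]>40)&(hsv[...,0]<90)
fit(~green,533*s,257*s,18,.017,'wood')
fit(~green,515*s,356*s,16,.011,'cork')
fit(hsv[...,1]<70,352*s,340*s,24,.028,'plate')
for n,p,z in [('bl',(314,394),.02),('br',(401,383),.02),('h1',(305,278),.05),('h2',(381,268),.05),('lidL',(292,226),None),('lidR',(368,219),None),('boltL',(319,386),.02),('boltR',(393,376),.02)]:
    print(n,world(a,p[0]*s,p[1]*s,z).round(4))
b=load('scene')
for n,p in [('sTL',(396,312)),('sTR',(474,311)),('smid',(430,328))]: print(n,world(b,p[0]*s,p[1]*s).round(4))
cr=lambda im,x0,y0,x1,y1:cv2.resize(im[int(y0*s):int(y1*s),int(x0*s):int(x1*s),::-1],(400,400),interpolation=cv2.INTER_CUBIC)
cv2.imwrite('pics/crop.png',np.hstack([cr(a['color'],260,200,460,400),cr(b['color'],350,220,510,380)]))
E
python3 m.py
```

```text
[ 0.03351919 -0.05307964 -1.57047916]
wood [340.8 164.2] [23.8 24.1] [ 0.5937 -0.2176  0.017 ] depth [ 0.5936 -0.2174  0.018 ] diam 0.06750534006439698
cork [329.3 227.2] [23.6 24.1] [ 0.4153 -0.1841  0.011 ] depth [ 0.4154 -0.1837  0.0131] diam 0.06762630112216064
plate [224.3 216.8] [35.  35.2] [0.4452 0.1119 0.028 ] depth [0.4452 0.1119 0.0281] diam 0.09791223454638634
bl [0.3468 0.1771 0.02  ]
br [0.366 0.022 0.02 ]
h1 [0.5516 0.1907 0.05  ]
h2 [0.5693 0.0577 0.05  ]
lidL [ 0.652   0.2219 -0.0007]
lidR [0.6646 0.0818 0.003 ]
boltL [0.3609 0.1683 0.02  ]
boltR [0.3784 0.0362 0.02  ]
sTL [0.6274 0.0847 0.2193]
sTR [0.6116 0.1857 0.2121]
smid [0.6078 0.1313 0.1553]
```

View pics/crop.png

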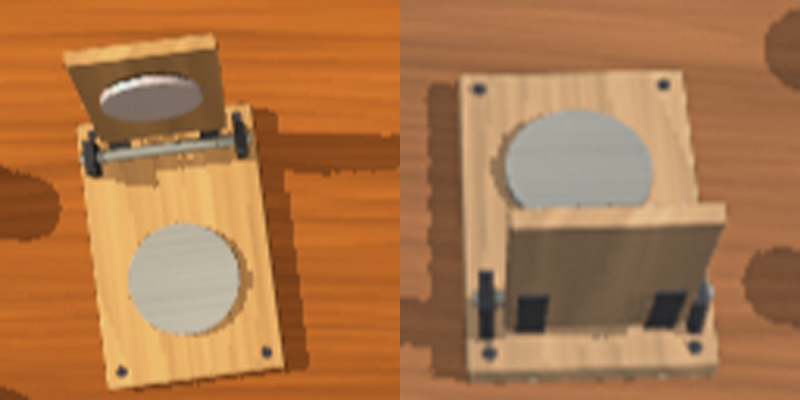

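Plate centre is (0.445,0.112), press yaw is about 7.4°, and the lid is open at about 1.77 rad. The sizes and heights match what was given. I'll move above the wood disc and turn the closing line parallel to the hinge.

drive_tool:
  claw: [78, 78, 78, 78, 78, 78, 78, 78]
  slide:
    - [0.667, 0.81, -0.2]
    - [0.667, 0.81, -0.2]
    - [0.667, 0.81, -0.2]
    - [0.667, 0.81, -0.2]
    - [0.667, 0.81, -0.2]
    - [0.667, 0.81, -0.2]
    - [0.667, 0.81, -0.2]
    - [0.667, 0.81, -0.2]
  yaw: [-0.0855, -0.0855, -0.0855, -0.0855, -0.0855, -0.0855, -0.0855, -0.0855]
  newtons: 25

```text
time: 0.77
tool_pos: [0.4691, -0.3682, 0.3415]
tcp_rot: [-3.135, -0.199, 0.001]
wrist_force: [0.4, -0.4, -0.6]
width: 0.914
grip_force: 0.0
```

```bash
python3 -c "
from h import *
s=bot.read_state();print(bot.tip_reach,s['tool_pos'],s['tcp_rot'],s['width'],s['time'])"
```

```text
0.1734 [ 0.46906701 -0.36816597  0.34149873] [-3.13483010e+00 -1.99320117e-01  7.14549019e-04] 0.9141770184068522 0.7667
```

drive_tool:
  claw: [78, 78, 78, 78, 78, 78, 78, 78]
  slide:
    - [0.249, 0.301, -0.2]
    - [0.249, 0.301, -0.2]
    - [0.249, 0.301, -0.2]
    - [0.249, 0.301, -0.2]
    - [0.249, 0.301, -0.2]
    - [0.249, 0.301, -0.2]
    - [0.249, 0.301, -0.2]
    - [0.249, 0.301, -0.2]
  yaw: [0, 0, 0, 0, 0, 0, 0, 0]

```text
time: 1.43
tool_pos: [0.5927, -0.2193, 0.2416]
tcp_rot: [-3.135, -0.202, 0.003]
wrist_force: [-0.7, -0.3, 1.5]
width: 0.915
grip_force: 0.0
```

Run:
```python
from h import *
c=snap('wrist'); cv2.imwrite('pics/w1.png',c['color'][:,:,::-1])
print(bot.read_state()['tool_pos'],c['eye'],c['rotation'])
```

```text
[ 0.59259189 -0.22022624  0.24258192] [ 0.65770306 -0.2107471   0.21150302] [-0.21797649  0.19226593 -1.43258249]
```

View pics/w1.png

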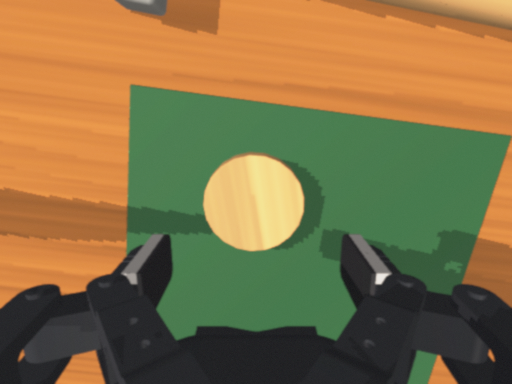

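The wrist view shows the disc at about (254,202) between the open pads, with tips near (155,245) and (360,245). I'll cross-check the disc position and the tip heights.

```bash
cat > w.py <<'E'
from h import *
def disc(c,z,lo,hi,box=(150,120,360,300)):
    """mean-circle of points in depth band, via rim fit on world plane"""
    K=c['mtx'];R=cv2.Rodrigues(np.array(c['rotation'],float))[0]
    H,W=c['depth'].shape; v,u=np.mgrid[:H,:W]; d=c['depth']
    P=np.stack([(u-K[0,2])/K[0,0]*d,-(v-K[1,2])/K[1,1]*d,-d],-1)@R.T+c['eye']
    m=(P[...,2]>lo)&(P[...,2]<hi)&(u>box[0])&(u<box[2])&(v>box[1])&(v<box[3])&(d>0)
    cs,_=cv2.findContours(m.astype(np.uint8),cv2.RETR_EXTERNAL,cv2.CHAIN_APPROX_NONE)
    k=max(cs,key=cv2.contourArea)[:,0]
    w=np.array([world(c,a,b,z)[:2] for a,b in k],np.float32)
    (x,y),r=cv2.minEnclosingCircle(w); return np.round([x,y,r],4),w.mean(0).round(4),P
if __name__=='__main__':
    c=load('wrist'); a,b,P=disc(c,.017,.010,.03); print(a,b)
    for u,v in [(160,237),(350,237),(152,250),(362,250)]: print(P[v,u].round(4))
E
python3 w.py
```

```text
[ 0.5953 -0.2169  0.0334] [ 0.5959 -0.217 ]
[ 0.5979 -0.1771  0.0875]
[ 0.6081 -0.2579  0.0868]
[ 0.5975 -0.1774  0.0989]
[ 0.6084 -0.2589  0.0995]
```

drive_tool:
  claw: [78, 78, 78, 78, 66, 62, 60, 60]
  slide:
    - [0.002, 0.001, -0.07]
    - [0.002, 0.001, -0.11]
    - [0.002, 0.001, -0.136]
    - [0.002, 0.001, -0.136]
    - [0.002, 0.001, -0.136]
    - [0.002, 0.001, -0.136]
    - [0.002, 0.001, -0.136]
    - [0.002, 0.001, -0.136]
  yaw: [0, 0, 0, 0, 0, 0, 0, 0]
  newtons: 25

```text
time: 2.15
tool_pos: [0.5946, -0.2196, 0.176]
tcp_rot: [3.134, 0.199, 0.004]
wrist_force: [-0.3, 0.1, -0.7]
width: 0.755
grip_force: 27.7
```

drive_tool:
  claw: [60, 60, 60, 60, 60, 60, 60, 60]
  slide:
    - [0, 0, 0]
    - [0, 0, 0.05]
    - [0, 0, 0.1]
    - [0, 0, 0.15]
    - [0, 0, 0.2]
    - [0, 0, 0.2]
    - [0, 0, 0.2]
    - [0, 0, 0.2]
  yaw: [0, 0, 0, 0, 0, 0, 0, 0]

```text
time: 2.82
tool_pos: [0.5936, -0.2188, 0.274]
tcp_rot: [-3.135, -0.2, 0.0]
wrist_force: [-0.8, -0.4, -0.9]
width: 0.755
grip_force: 28.1
```

Run:
```python
from w import *
c=snap('wrist'); cv2.imwrite('pics/w2.png',c['color'][:,:,::-1])
s=bot.read_state();t=s['tool_pos'];print(t,s['tcp_rot'],s['width'])
for h in (.155,):
    z=t[2]-h+.007+.0; a,b,P=disc(c,z,z-.03,z+.03,(100,180,420,384)); print(z,a,b)
print([P[v,256].round(4) for v in range(200,300,10)])
```

```text
[ 0.59323375 -0.21865963  0.27300771] [-3.13422117e+00 -1.99885865e-01  3.08823598e-03] 0.7580938082064553
0.12500770982951884 [ 0.5877 -0.2193  0.0608] [ 0.5954 -0.2174]
[array([ 0.6199, -0.2153,  0.1171]), array([ 0.6154, -0.2159,  0.1168]), array([ 0.6108, -0.2165,  0.1165]), array([ 0.6066, -0.2171,  0.1175]), array([ 0.6013, -0.2177,  0.1162]), array([ 0.5967, -0.2183,  0.1164]), array([ 0.592 , -0.2189,  0.1168]), array([ 0.5866, -0.2196,  0.1159]), array([ 0.5824, -0.2202,  0.1175]), array([ 0.577 , -0.2208,  0.117 ])]
```

View pics/w2.png

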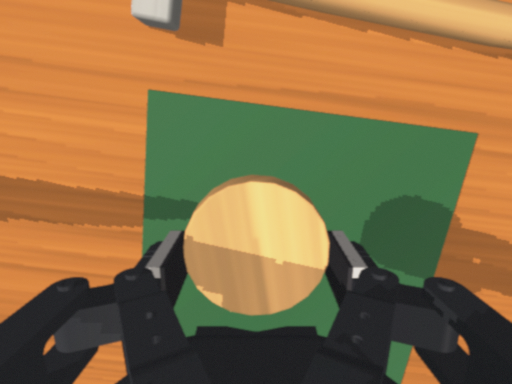

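The wooden disc is held level at about (256,248) in the wrist view. Next is the disc's offset from the TCP.

Run:
```python
from h import *
c=load('wrist'); p=[world(c,256,v,.1168) for v in (182,314)]; print(p,np.mean(p,0))
q=[world(c,u,245,.1168) for u in (185,329)]; print(q,np.linalg.norm(q[0]-q[1]),np.linalg.norm(p[0]-p[1]))
```

```text
[array([ 0.62765602, -0.21435993,  0.1168    ]), array([ 0.56417854, -0.22249593,  0.1168    ])] [ 0.59591728 -0.21842793  0.1168    ]
[array([ 0.59526922, -0.18691048,  0.1168    ]), array([ 0.60335595, -0.24995926,  0.1168    ])] 0.06356527099188937 0.06399676005387003
```

drive_tool:
  claw: [60, 60, 60, 60, 60, 60, 60, 60]
  slide:
    - [-0.299, 0.661, 0]
    - [-0.299, 0.661, 0]
    - [-0.299, 0.661, 0]
    - [-0.299, 0.661, 0]
    - [-0.299, 0.661, 0]
    - [-0.299, 0.661, 0]
    - [-0.299, 0.661, 0]
    - [-0.299, 0.661, 0]
  yaw: [0, 0, 0, 0, 0, 0, 0, 0]

```text
time: 3.53
tool_pos: [0.4544, 0.086, 0.2725]
tcp_rot: [3.135, 0.199, -0.005]
wrist_force: [0.9, 0.6, -0.3]
width: 0.757
grip_force: 28.2
```

drive_tool:
  claw: [60, 60, 60, 60, 60, 60]
  slide:
    - [-0.0261, 0.0577, 0]
    - [-0.0261, 0.0577, 0]
    - [-0.0261, 0.0577, 0]
    - [-0.0261, 0.0577, 0]
    - [-0.0261, 0.0577, 0]
    - [-0.0261, 0.0577, 0]
  yaw: [0, 0, 0, 0, 0, 0]

```text
time: 4.03
tool_pos: [0.4439, 0.1125, 0.2739]
tcp_rot: [3.135, 0.197, -0.001]
wrist_force: [-0.8, -0.5, -0.2]
width: 0.758
grip_force: 28.2
```

drive_tool:
  claw: [60, 60, 60, 60, 60, 60, 60]
  slide:
    - [0, 0, -0.05]
    - [0, 0, -0.1]
    - [0, 0, -0.125]
    - [0, 0, -0.14]
    - [0, 0, -0.146]
    - [0, 0, -0.148]
    - [0, 0, -0.148]
  yaw: [0, 0, 0, 0, 0, 0, 0]

```text
time: 4.62
tool_pos: [0.4442, 0.1131, 0.2007]
tcp_rot: [-3.135, -0.198, -0.002]
wrist_force: [0.5, 0.8, -1.7]
width: 0.756
grip_force: 28.2
```

Run:
```python
from h import *
c=snap('wrist');b=snap('scene')
A=cv2.resize(c['color'],(400,300));s=.64
B=cv2.resize(b['color'][int(200*s):int(380*s),int(330*s):int(570*s)],(400,300),interpolation=cv2.INTER_CUBIC)
cv2.imwrite('pics/w3.png',np.hstack([A,B])[:,:,::-1])
s=bot.read_state();print(s['tool_pos'],s['wrist_force'])
```

```text
[0.44424398 0.11338044 0.20105291] [-1.01855444 -0.82057323 -0.55245211]
```

View pics/w3.png

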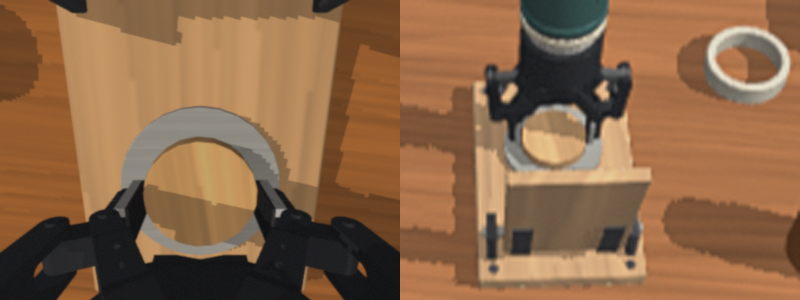

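The disc is above the plate, laterally centred at (200,190) against the plate's 200. Now I'll lower it the last 2 mm and release.

drive_tool:
  claw: [60, 60, 60, 60]
  slide:
    - [0, -0.002, -0.002]
    - [0, -0.002, -0.004]
    - [0, -0.002, -0.005]
    - [0, -0.002, -0.005]
  yaw: [0, 0, 0, 0]

```text
time: 5.05
tool_pos: [0.4443, 0.1127, 0.2001]
tcp_rot: [-3.135, -0.2, -0.002]
wrist_force: [-4.5, -0.3, 15.9]
width: 0.756
grip_force: 29.7
```

drive_tool:
  claw: [60, 70, 78, 78, 78, 78]
  slide:
    - [0, 0, 0.003]
    - [0, 0, 0.003]
    - [0, 0, 0.003]
    - [0, 0, 0.003]
    - [0, 0, 0.01]
    - [0, 0, 0.04]
  yaw: [0, 0, 0, 0, 0, 0]

```text
time: 5.55
tool_pos: [0.4419, 0.1122, 0.2157]
tcp_rot: [3.135, 0.2, -0.009]
wrist_force: [-0.6, -0.4, -0.4]
width: 0.914
grip_force: 0.0
```

drive_tool:
  claw: [78, 78, 78, 78, 78, 78, 78, 78]
  slide:
    - [0, 0, 0.08]
    - [-0.06, -0.3, 0.08]
    - [-0.06, -0.592, 0.08]
    - [-0.06, -0.592, 0.08]
    - [-0.06, -0.592, 0.08]
    - [-0.06, -0.592, 0.08]
    - [-0.06, -0.592, 0.08]
    - [-0.06, -0.592, 0.08]
  yaw: [0, 0, 0, 0, 0, 0, 0, 0]

```text
time: 6.22
tool_pos: [0.4133, -0.1793, 0.2581]
tcp_rot: [3.135, 0.2, 0.001]
wrist_force: [0.4, -0.3, -0.4]
width: 0.91
grip_force: 0.0
```

Run:
```python
from w import *
t=bot.read_state();print(t['tool_pos'],t['width'])
c=snap('wrist');t=snap('top')
z=.011; print('cork wrist',disc(c,z,.008,.02,(100,60,420,320))[:2])
s=.64
print('cork top',disc(t,.011,.0075,.02,(305,205,353,250))[:2],'wood',disc(t,.042,.036,.05,(195,190,255,245))[:2],'plate',disc(t,.028,.0245,.05,(195,190,255,245))[:2])
A=cv2.resize(c['color'],(400,300))
B=cv2.resize(t['color'][int(250*s):int(400*s),int(260*s):int(460*s)],(400,300),interpolation=cv2.INTER_CUBIC)
cv2.imwrite('pics/w4.png',np.hstack([A,B])[:,:,::-1])
```

```text
[ 0.41326506 -0.17932857  0.25805664] 0.9098283605117283
cork wrist (array([ 0.416 , -0.1826,  0.0331]), array([ 0.4165, -0.1826], dtype=float32))
cork top (array([ 0.4247, -0.1797,  0.0314]), array([ 0.4284, -0.1785], dtype=float32)) wood (array([0.4445, 0.1112, 0.0328]), array([0.4446, 0.1109], dtype=float32)) plate (array([0.4454, 0.112 , 0.0528]), array([0.4465, 0.1118], dtype=float32))
```

View pics/w4.png

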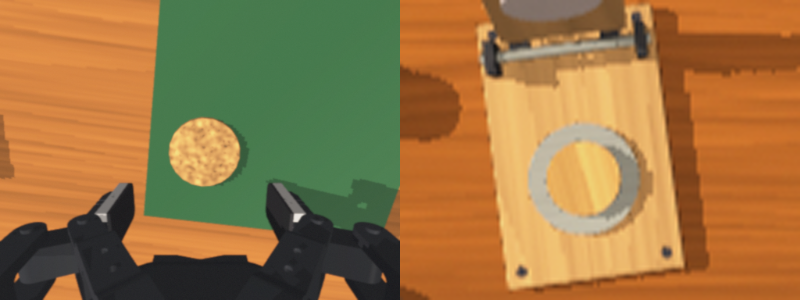

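Wood is within 1 mm of the plate centre, seen at (583,178) in the right panel. Cork is at (0.415,-0.1835), so I'll grasp it.

drive_tool:
  claw: [78, 78, 78, 78, 78, 66, 60, 60]
  slide:
    - [0.003, -0.008, -0.08]
    - [0.003, -0.008, -0.14]
    - [0.003, -0.008, -0.165]
    - [0.003, -0.008, -0.174]
    - [0.003, -0.008, -0.174]
    - [0.003, -0.008, -0.174]
    - [0.003, -0.008, -0.174]
    - [0.003, -0.008, -0.174]
  yaw: [0, 0, 0, 0, 0, 0, 0, 0]
  newtons: 22

```text
time: 6.98
tool_pos: [0.4165, -0.1816, 0.1723]
tcp_rot: [3.134, 0.2, 0.004]
wrist_force: [-0.1, -0.1, -1.1]
width: 0.758
grip_force: 24.4
```

drive_tool:
  claw: [60, 60, 60, 60, 60, 60, 60, 60]
  slide:
    - [0, 0, 0]
    - [0, 0, 0]
    - [0, 0, 0.05]
    - [0, 0, 0.1]
    - [0, 0, 0.15]
    - [0, 0, 0.2]
    - [0, 0, 0.2]
    - [0, 0, 0.2]
  yaw: [0, 0, 0, 0, 0, 0, 0, 0]

```text
time: 7.65
tool_pos: [0.4163, -0.1819, 0.2728]
tcp_rot: [3.133, 0.199, 0.007]
wrist_force: [-0.4, -0.7, -0.7]
width: 0.753
grip_force: 24.8
```

Run:
```python
from w import *
s=bot.read_state();print(s['tool_pos'],s['width'])
c=snap('wrist');cv2.imwrite('pics/w5.png',c['color'][:,:,::-1])
P=disc(c,.1,.0,.3)[2]
print([P[v,256].round(4) for v in range(190,310,10)])
```

```text
[ 0.4163093  -0.18186303  0.2728181 ] 0.7532558902106345
[array([ 0.4469, -0.1784,  0.1127]), array([ 0.4423, -0.1789,  0.1124]), array([ 0.4381, -0.1795,  0.1134]), array([ 0.4332, -0.1801,  0.1125]), array([ 0.4285, -0.1807,  0.1125]), array([ 0.4243, -0.1812,  0.1139]), array([ 0.419 , -0.1819,  0.1128]), array([ 0.4142, -0.1825,  0.1131]), array([ 0.4089, -0.1832,  0.1127]), array([ 0.4037, -0.1839,  0.1125]), array([ 0.3985, -0.1845,  0.1126]), array([ 0.3937, -0.1852,  0.1134])]
```

View pics/w5.png

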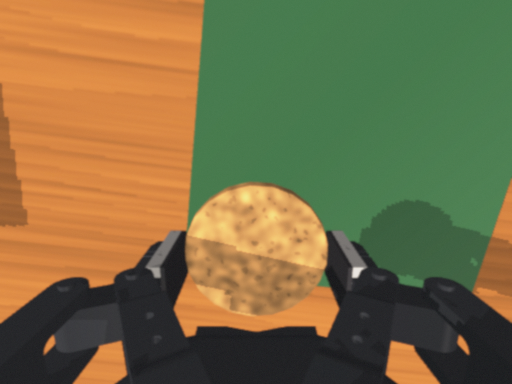

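Cork is held level at about (256,249). Moving it above the wood.

drive_tool:
  claw: [60, 60, 60, 60, 60, 60, 60, 60]
  slide:
    - [0.0576, 0.589, 0]
    - [0.0576, 0.589, 0]
    - [0.0576, 0.589, 0]
    - [0.0576, 0.589, 0]
    - [0.0576, 0.589, 0]
    - [0.0576, 0.589, 0]
    - [0.0576, 0.589, 0]
    - [0.0576, 0.589, 0]
  yaw: [0, 0, 0, 0, 0, 0, 0, 0]

```text
time: 8.37
tool_pos: [0.4437, 0.1181, 0.2694]
tcp_rot: [-3.133, -0.207, 0.002]
wrist_force: [0.1, -0.2, -1.5]
width: 0.751
grip_force: 24.9
```

drive_tool:
  claw: [60, 60, 60, 60, 60, 60, 60]
  slide:
    - [0, 0, -0.04]
    - [0, 0, -0.08]
    - [0, 0, -0.1]
    - [0, 0, -0.11]
    - [0, 0, -0.113]
    - [0, 0, -0.115]
    - [0, 0, -0.115]
  yaw: [0, 0, 0, 0, 0, 0, 0]

```text
time: 8.95
tool_pos: [0.4447, 0.1127, 0.2136]
tcp_rot: [-3.135, -0.198, -0.001]
wrist_force: [0.5, -0.7, -0.5]
width: 0.758
grip_force: 24.9
```

drive_tool:
  claw: [60, 60, 60, 60]
  slide:
    - [0, 0, 0]
    - [0, 0, -0.001]
    - [0, 0, -0.002]
    - [0, 0, -0.002]
  yaw: [0, 0, 0, 0]

```text
time: 9.28
tool_pos: [0.4445, 0.113, 0.2127]
tcp_rot: [-3.135, -0.199, -0.001]
wrist_force: [-1.1, 0.6, -0.2]
width: 0.759
grip_force: 24.9
```

drive_tool:
  claw: [60, 60, 60, 60]
  slide:
    - [0, 0, -0.001]
    - [0, 0, -0.002]
    - [0, 0, -0.003]
    - [0, 0, -0.003]
  yaw: [0, 0, 0, 0]

```text
time: 9.62
tool_pos: [0.4443, 0.1131, 0.2109]
tcp_rot: [-3.135, -0.2, 0.0]
wrist_force: [-0.8, -0.3, 2.1]
width: 0.756
grip_force: 25.1
```

drive_tool:
  claw: [66, 72, 78, 78, 78, 78, 78, 78]
  slide:
    - [0, 0, 0]
    - [0, 0, 0]
    - [0, 0, 0]
    - [0, 0, 0.005]
    - [0, 0, 0.03]
    - [0, 0, 0.1]
    - [0, 0, 0.18]
    - [0, 0, 0.26]
  yaw: [0, 0, 0, 0, 0, 0, 0, 0]

```text
time: 10.28
tool_pos: [0.4435, 0.1129, 0.3414]
tcp_rot: [3.135, 0.2, -0.004]
wrist_force: [0.7, 0.5, -0.2]
width: 0.917
grip_force: 0.0
```

Run:
```python
from w import *
s=bot.read_state();print(s['tool_pos'],s['width'])
c=snap('wrist');b=snap('scene')
print('cork',disc(c,.05,.046,.056,(80,60,430,330))[:2]);print('wood+cork',disc(c,.042,.033,.056,(80,60,430,330))[:2])
A=cv2.resize(c['color'],(400,300));s=.64
B=cv2.resize(b['color'][int(200*s):int(380*s),int(330*s):int(570*s)],(400,300),interpolation=cv2.INTER_CUBIC)
cv2.imwrite('pics/w6.png',np.hstack([A,B])[:,:,::-1])
```

```text
[0.4434921  0.11290893 0.34142091] 0.9169783663217304
cork (array([0.4439, 0.1137, 0.0331]), array([0.4444, 0.1135], dtype=float32))
wood+cork (array([0.444 , 0.1137, 0.036 ]), array([0.4445, 0.1134], dtype=float32))
```

View pics/w6.png

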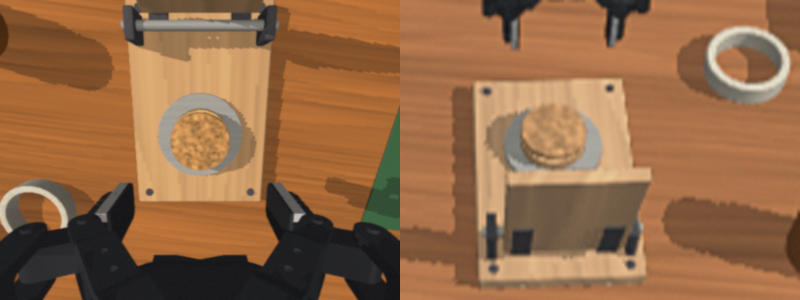

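Cork sits square on the wood at (200,140) left and (553,133) right. Now I'll close the fingers and go up over the lid to behind it.

drive_tool:
  claw: [40, 0, 0, 0, 0, 0, 0, 0]
  slide:
    - [0, 0, 0.08]
    - [0, 0, 0.16]
    - [0, 0, 0.22]
    - [0.08, 0.01, 0.22]
    - [0.16, 0.02, 0.22]
    - [0.24, 0.03, 0.22]
    - [0.32, 0.04, 0.22]
    - [0.4, 0.05, 0.22]
  yaw: [0, 0, 0, 0, 0, 0, 0, 0]

```text
time: 11.05
tool_pos: [0.6459, 0.1382, 0.4503]
tcp_rot: [-3.135, -0.2, 0.0]
wrist_force: [-0.1, -0.9, 0.5]
width: 0.003
grip_force: 0.0
```

Run:
```python
from w import *
t=snap('top')
b=(195,190,255,245)
print('cork',disc(t,.05,.046,.06,b)[:2],'plate',disc(t,.028,.0245,.06,b)[:2])
print(bot.read_state()['tool_pos'])
```

```text
Traceback (most recent call last):
  File "w.py", line 9, in disc
    k=max(cs,key=cv2.contourArea)[:,0]
      ~~~^^^^^^^^^^^^^^^^^^^^^^^^
ValueError: max() iterable argument is empty
```

drive_tool:
  claw: [0, 0, 0, 0, 0, 0]
  slide:
    - [0.044, 0.006, 0]
    - [0.044, 0.006, 0]
    - [0.044, 0.006, -0.08]
    - [0.044, 0.006, -0.15]
    - [0.044, 0.006, -0.174]
    - [0.044, 0.006, -0.174]
  yaw: [0, 0, 0, 0, 0, 0]

```text
time: 11.6
tool_pos: [0.6637, 0.1407, 0.3585]
tcp_rot: [3.134, 0.2, -0.016]
wrist_force: [-0.6, 1.0, -0.2]
width: 0.0
grip_force: 0.0
```

Run:
```python
from h import *
H=np.array([.5592,.1267]);e=np.array([.9917,.1288])
t=bot.read_state()['tool_pos'];print(t,(t[:2]-H)@e, (t[:2]-H)@[-.1288,.9917])
r=.14
for th in np.arange(1.57,-.01,-.1):
    x=-r*np.cos(th)+.022*np.sin(th)+.011; z=.05+r*np.sin(th)+.022*np.cos(th)
    w=H+e*x; p=np.r_[w,z+.173]; print(round(th,2),p.round(4),'slide',((p-t)/.5).round(3))
```

```text
[0.6637127  0.14068994 0.3584686 ] 0.10544715067720736 0.00041258362645782247
1.57 [0.5918 0.1309 0.363 ] slide [-0.144 -0.02   0.009]
1.47 [0.5778 0.1291 0.3645] slide [-0.172 -0.023  0.012]
1.37 [0.5638 0.1273 0.3646] slide [-0.2   -0.027  0.012]
1.27 [0.5498 0.1255 0.3632] slide [-0.228 -0.03   0.01 ]
1.17 [0.536  0.1237 0.3605] slide [-0.255 -0.034  0.004]
1.07 [0.5226 0.1219 0.3564] slide [-0.282 -0.037 -0.004]
0.97 [0.5096 0.1203 0.3509] slide [-0.308 -0.041 -0.015]
0.87 [0.4973 0.1187 0.3442] slide [-0.333 -0.044 -0.029]
0.77 [0.4856 0.1171 0.3363] slide [-0.356 -0.047 -0.044]
0.67 [0.4748 0.1157 0.3272] slide [-0.378 -0.05  -0.063]
0.57 [0.465  0.1145 0.3171] slide [-0.397 -0.052 -0.083]
0.47 [0.4562 0.1133 0.306 ] slide [-0.415 -0.055 -0.105]
0.37 [0.4486 0.1123 0.2941] slide [-0.43  -0.057 -0.129]
0.27 [0.4421 0.1115 0.2815] slide [-0.443 -0.058 -0.154]
0.17 [0.437  0.1108 0.2684] slide [-0.453 -0.06  -0.18 ]
0.07 [0.4331 0.1103 0.2547] slide [-0.461 -0.061 -0.207]
```

drive_tool:
  claw: [0, 0, 0, 0, 0, 0, 0, 0]
  slide:
    - [-0.03, -0.004, 0.009]
    - [-0.06, -0.008, 0.009]
    - [-0.08, -0.011, 0.009]
    - [-0.095, -0.013, 0.009]
    - [-0.11, -0.015, 0.009]
    - [-0.125, -0.017, 0.009]
    - [-0.14, -0.019, 0.009]
    - [-0.144, -0.02, 0.009]
  yaw: [0, 0, 0, 0, 0, 0, 0, 0]

```text
time: 12.27
tool_pos: [0.5936, 0.1311, 0.3695]
tcp_rot: [-3.135, -0.2, -0.002]
wrist_force: [4.0, 2.6, 6.0]
width: 0.001
grip_force: 2.8
```

drive_tool:
  claw: [0, 0, 0, 0, 0, 0, 0, 0]
  slide:
    - [-0.028, -0.003, 0.003]
    - [-0.056, -0.007, 0.003]
    - [-0.084, -0.01, 0.001]
    - [-0.111, -0.014, -0.005]
    - [-0.138, -0.017, -0.013]
    - [-0.164, -0.021, -0.024]
    - [-0.189, -0.024, -0.038]
    - [-0.212, -0.027, -0.053]
  yaw: [0, 0, 0, 0, 0, 0, 0, 0]

```text
time: 12.93
tool_pos: [0.4866, 0.1173, 0.3411]
tcp_rot: [3.135, 0.2, -0.004]
wrist_force: [1.3, -0.1, 3.1]
width: 0.001
grip_force: 1.2
```

drive_tool:
  claw: [0, 0, 0, 0, 0, 0, 0]
  slide:
    - [-0.022, -0.003, -0.019]
    - [-0.041, -0.005, -0.039]
    - [-0.059, -0.008, -0.061]
    - [-0.074, -0.01, -0.085]
    - [-0.087, -0.011, -0.11]
    - [-0.097, -0.013, -0.136]
    - [-0.097, -0.013, -0.136]
  yaw: [0, 0, 0, 0, 0, 0, 0]

```text
time: 13.52
tool_pos: [0.4357, 0.1104, 0.2696]
tcp_rot: [3.134, 0.2, -0.017]
wrist_force: [-0.6, -0.7, -0.5]
width: -0.0
grip_force: 0.0
```

Run:
```python
from h import *
b=snap('scene');s=.64
cv2.imwrite('pics/w7.png',cv2.resize(b['color'][int(180*s):int(400*s),int(300*s):int(590*s)],(640,486),interpolation=cv2.INTER_CUBIC)[:,:,::-1])
t=bot.read_state();print(t['tool_pos'],t['wrist_force'])
```

```text
[0.43702379 0.11059852 0.27105718] [ 0.14221608 -0.56474673  0.19040052]
```

View pics/w7.png

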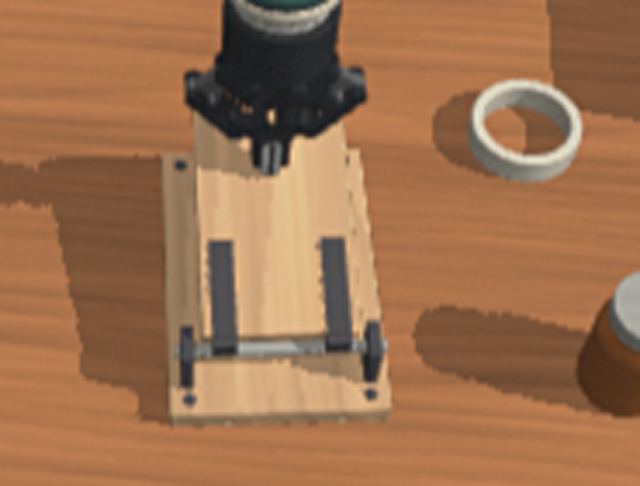

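The lid is almost down, with the fingertips just off its face at (270,160). I'll shift over the platen's middle and lower slowly.

drive_tool:
  claw: [0, 0, 0, 0, 0, 0, 0, 0]
  slide:
    - [0.016, 0.002, 0.004]
    - [0.016, 0.002, -0.004]
    - [0.016, 0.002, -0.012]
    - [0.016, 0.002, -0.02]
    - [0.016, 0.002, -0.028]
    - [0.016, 0.002, -0.034]
    - [0.016, 0.002, -0.038]
    - [0.016, 0.002, -0.04]
  yaw: [0, 0, 0, 0, 0, 0, 0, 0]

```text
time: 14.23
tool_pos: [0.4475, 0.112, 0.2532]
tcp_rot: [3.135, 0.2, -0.002]
wrist_force: [-0.4, -0.0, 0.4]
width: 0.003
grip_force: 0.5
```

drive_tool:
  claw: [0, 0, 0, 0, 0, 0]
  slide:
    - [0, 0, -0.001]
    - [0, 0, -0.002]
    - [0, 0, -0.003]
    - [0, 0, -0.004]
    - [0, 0, -0.004]
    - [0, 0, -0.004]
  yaw: [0, 0, 0, 0, 0, 0]

```text
time: 14.73
tool_pos: [0.4478, 0.1121, 0.2518]
tcp_rot: [-3.135, -0.2, -0.001]
wrist_force: [0.2, -0.5, 0.5]
width: 0.003
grip_force: 0.0
```

drive_tool:
  claw: [0, 0, 0, 0, 0, 0]
  slide:
    - [0, 0, -0.002]
    - [0, 0, -0.004]
    - [0, 0, -0.006]
    - [0, 0, -0.008]
    - [0, 0, -0.008]
    - [0, 0, -0.008]
  yaw: [0, 0, 0, 0, 0, 0]

```text
time: 15.23
tool_pos: [0.4478, 0.1121, 0.2476]
tcp_rot: [-3.135, -0.2, -0.0]
wrist_force: [-0.0, -0.3, 0.5]
width: 0.001
grip_force: 0.0
```

drive_tool:
  claw: [0, 0, 0, 0]
  slide:
    - [0, 0, -0.001]
    - [0, 0, -0.002]
    - [0, 0, -0.002]
    - [0, 0, -0.002]
  yaw: [0, 0, 0, 0]

```text
time: 15.57
tool_pos: [0.4478, 0.1121, 0.2468]
tcp_rot: [-3.135, -0.2, -0.0]
wrist_force: [-0.1, -0.4, -0.1]
width: -0.001
grip_force: 0.0
```

drive_tool:
  claw: [0, 0, 0, 0]
  slide:
    - [0, 0, -0.001]
    - [0, 0, -0.002]
    - [0, 0, -0.003]
    - [0, 0, -0.003]
  yaw: [0, 0, 0, 0]

```text
time: 15.9
tool_pos: [0.4477, 0.1121, 0.2453]
tcp_rot: [3.135, 0.2, -0.0]
wrist_force: [-2.0, -0.5, 1.4]
width: 0.002
grip_force: 0.8
```

drive_tool:
  claw: [0, 0, 0, 0]
  slide:
    - [0, 0, -0.001]
    - [0, 0, -0.001]
    - [0, 0, -0.002]
    - [0, 0, -0.002]
  yaw: [0, 0, 0, 0]

```text
time: 16.23
tool_pos: [0.4477, 0.1121, 0.2448]
tcp_rot: [3.135, 0.2, -0.001]
wrist_force: [-2.9, -0.5, 6.8]
width: -0.001
grip_force: 3.7
```

drive_tool:
  claw: [0, 0, 0, 0]
  slide:
    - [0, 0, -0.001]
    - [0, 0, -0.002]
    - [0, 0, -0.002]
    - [0, 0, -0.002]
  yaw: [0, 0, 0, 0]

```text
time: 16.57
tool_pos: [0.4477, 0.1121, 0.2444]
tcp_rot: [3.135, 0.2, -0.001]
wrist_force: [-5.5, -0.9, 12.0]
width: 0.002
grip_force: 6.1
```

drive_tool:
  claw: [0, 0, 0, 0, 0, 0, 0, 0]
  slide:
    - [0, 0, -0.0015]
    - [0, 0, -0.0015]
    - [0, 0, -0.0015]
    - [0, 0, -0.0015]
    - [0, 0, -0.0015]
    - [0, 0, -0.0015]
    - [0, 0, -0.0015]
    - [0, 0, -0.0015]
  yaw: [0, 0, 0, 0, 0, 0, 0, 0]

```text
time: 17.23
tool_pos: [0.4477, 0.1121, 0.244]
tcp_rot: [3.135, 0.2, -0.002]
wrist_force: [-6.5, -0.7, 16.1]
width: 0.0
grip_force: 7.7
```

16 N; holding.

drive_tool:
  claw: [0, 0, 0, 0, 0, 0, 0, 0]
  slide:
    - [0, 0, 0]
    - [0, 0, 0]
    - [0, 0, 0]
    - [0, 0, 0]
    - [0, 0, 0]
    - [0, 0, 0]
    - [0, 0, 0]
    - [0, 0, 0]
  yaw: [0, 0, 0, 0, 0, 0, 0, 0]

```text
time: 17.9
tool_pos: [0.4477, 0.1121, 0.244]
tcp_rot: [3.135, 0.2, -0.002]
wrist_force: [-7.0, -2.0, 15.3]
width: -0.0
grip_force: 7.7
```

drive_tool:
  claw: [0, 0, 0, 0, 0, 0, 0, 0]
  slide:
    - [0, 0, 0]
    - [0, 0, 0]
    - [0, 0, 0]
    - [0, 0, 0]
    - [0, 0, 0]
    - [0, 0, 0]
    - [0, 0, 0]
    - [0, 0, 0]
  yaw: [0, 0, 0, 0, 0, 0, 0, 0]

```text
time: 18.57
tool_pos: [0.4477, 0.1121, 0.244]
tcp_rot: [3.135, 0.2, -0.002]
wrist_force: [-6.6, -1.6, 15.3]
width: -0.003
grip_force: 7.7
```

drive_tool:
  claw: [0, 0, 0, 0, 0, 0, 0, 0]
  slide:
    - [0, 0, 0]
    - [0, 0, 0]
    - [0, 0, 0]
    - [0, 0, 0]
    - [0, 0, 0]
    - [0, 0, 0]
    - [0, 0, 0]
    - [0, 0, 0]
  yaw: [0, 0, 0, 0, 0, 0, 0, 0]

```text
time: 19.23
tool_pos: [0.4477, 0.1121, 0.244]
tcp_rot: [3.135, 0.2, -0.002]
wrist_force: [-7.2, -1.1, 15.2]
width: 0.002
grip_force: 7.7
```

drive_tool:
  claw: [0, 0, 0, 0, 0, 0, 0, 0]
  slide:
    - [0, 0, 0.004]
    - [0, 0, 0.01]
    - [0, 0, 0.03]
    - [0, 0, 0.08]
    - [0, 0, 0.15]
    - [0, 0, 0.2]
    - [-0.05, -0.1, 0.2]
    - [-0.05, -0.2, 0.2]
  yaw: [0, 0, 0, 0, 0, 0, 0, 0]

```text
time: 19.9
tool_pos: [0.4249, 0.0342, 0.3455]
tcp_rot: [-3.134, -0.208, -0.008]
wrist_force: [0.3, -0.1, -0.1]
width: 0.002
grip_force: 0.0
```

drive_tool:
  claw: [0, 0, 0, 0, 0, 0, 0, 0]
  slide:
    - [0, -0.1, 0]
    - [0, -0.2, 0]
    - [0, -0.3, 0]
    - [0, -0.4, 0]
    - [0, -0.4, 0]
    - [0, -0.4, 0]
    - [0, -0.4, 0]
    - [0, -0.4, 0]
  yaw: [0, 0, 0, 0, 0, 0, 0, 0]

```text
time: 20.57
tool_pos: [0.4248, -0.1665, 0.3426]
tcp_rot: [-3.135, -0.198, 0.0]
wrist_force: [-0.3, 0.6, 0.3]
width: -0.004
grip_force: 0.0
```

Run:
```python
from h import *
b=snap('scene');t=snap('top')
cv2.imwrite('pics/end.png',np.hstack([cv2.resize(b['color'][110:270,180:420],(400,267)),cv2.resize(t['color'][100:290,90:375],(400,267))])[:,:,::-1])
s=.64
for u,v in [(352,325),(345,340),(355,310)]: print(world(t,u*s,v*s).round(4))
```

```text
[0.4693 0.1071 0.072 ]
[0.4437 0.119  0.0724]
[0.4949 0.1021 0.0724]
```

View pics/end.png

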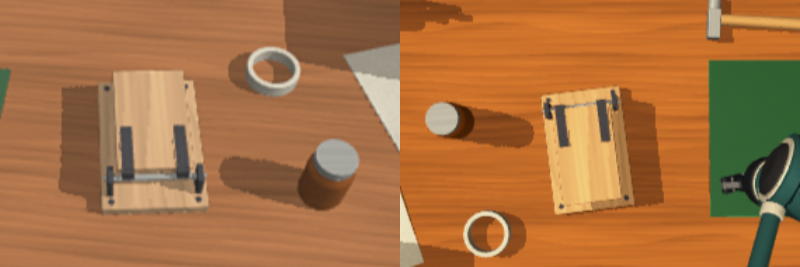

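The lid is shut level (top at 72 mm, seen at (148,120) left and (588,150) right), nothing else has moved, and the arm is clear.

```bash
python3 -c "
from workcell import bot
print(bot.finish_job())"
```

```text
the job is handed in; nothing more can be done
None
```

The coaster is glue-pressed and handed in: the wood and cork discs are stacked within about 1–2 mm of the plate centre, the lid was pressed at about 15 N for over two seconds, and it was left shut and level with the arm clear after about 21 s.

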